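# Sift brass spacers from enlarger knobs

### The arm

A 7-joint arm with a two-finger parallel gripper is mounted at the origin on the work surface. World frame = base frame: x ahead of the robot, y to its left, z up, the work surface at z = 0. Lengths are in m, angles in rad, forces in N, time in s.
With the tool pointing down it reaches from about 0.425 to 0.925 m from the base axis. Payload 6.8 kg.
Tool frame: the origin (TCP) lies on the front face of the gripper's body, between the roots of the fingers; the fingertips stand 73 mm ahead of it and the grasp point (between the pads) lies 54 mm ahead of it (env.nose_length is the distance from the TCP to the fingertips, in m); z points along the fingers, y is the direction in which the jaws open and shut (so a half turn about z gives the same grasp; the last joint's range is limited). The gripper opens to 85 mm and grips with 20 to 120 N. Pads are 22 mm wide; open, the fingers measure 114 mm over their backs; the gripper's body (76 mm by 85 mm) begins 54 mm behind the grasp point. The pads swing forward as they close: fully open they stand 13 mm farther back than shut.
Start: joints at [-1.396, 0.477, 0.022, 1.555, -0.011, 1.109, -0.083], TCP at [0.188, 0.648, 0.304] pointing down, gripper open.
Joint ranges: [-2.96, 2.96], [-0.34, 2.1], [-1.41, 1.46], [0.24, 2.44], [-1.37, 4.51], [0.17, 1.92], [-2.96, 2.96]. Speed limits (rad/s): [2.39, 2.39, 3.14, 3.14, 3.14, 3.14, 3.14].

### API

Orientations are given as a unit quaternion [w, x, y, z].
In Python, from cell import env, kin, camera, calibration, job gives the robot as it stands. The module is installed in compiled form; this text tells all that it offers. Calls block until the motion is done:
- env.reach(position, orientation): joint-space move of the TCP to a pose.
- env.movel(position, velocity=0.15, rot=None, stop_force=None): straight line of the TCP; rot=None keeps the orientation; velocity is the mean speed in m/s. With stop_force (N) it stops when the force on the tool has changed by that much, and returns True; else False.
- env.goto_joints(angles): joint-space move.
- env.grip(opening, f_grip=None): finger opening in m; f_grip is the grip in N (None keeps the last); returns when the fingers have stopped.
- env.dwell(seconds).
- kin.inverse_kinematics(position, orientation): joint angles nearest the present ones, or None.
- env.get_state(): the state.
- camera(name): name is "side" or "top" or "wrist"; returns (picture, depth): 384x512x3 uint8, blue, green, red; 384x512 float32, m along the optical axis (not along the pixel's ray), 0 where there is no reading.
- calibration(name): a dict with "fx", "fy", "cx", "cy" (pixels), "k1" (the pictures are not rectified: a ray, as slopes to the right and down, at radius r is drawn at 1 + k1 r^2 times it, then the intrinsics apply), "rvec" (rotation vector, rad) and "tvec" (3), from world to camera coordinates, as OpenCV has them. Camera axes: x right, y down, z forward; pixel columns grow to the right and rows downward; lengths in m; the calibration is good to about 2 mm. A picture is of the moment at which its call begins: read the wrist's pose just before it. calibration takes no time and is no camera call; for the wrist camera it gives the pose at the moment of the call.
A pose or a line that the arm cannot do raises env.PlanningError and nothing moves.
- job.job_done(): hands the job in, once; it reports no verdict.
The state is a dict: "time": time; "qpos": joint angles; "joint_velocities": joint speeds; "joint_torque": joint torques, N m; "tcp_pos": TCP position; "orientation": TCP orientation; "force": force on the tool from outside, world axes, zero at the start; "torque": the same for the moment, N m; "opening": finger opening in m.
Only numpy, scipy, OpenCV 4.12 (cv2) and the standard library are available. Lean on these libraries where they do the work, as an engineer would, in place of code of your own. Each camera call takes 0.05 s, during which the arm holds its last target.

### The job

Carry the hand sieve level over the grey developing tray and shake it from side to side there until all four small brass spacers have dropped through its slots into the tray, while the two big black knobs stay in the sieve. Then set the sieve down gently, upright, in the middle of the black rubber mat, and leave the bottle, beaker and timer where they are.

Things in the scene. Friction and masses are not known exactly. Their poses are not given: they have to be found in the camera images.
- sieve_grip (a point): centre of the loose sieve's blue handle block, 70 mm long (sieve x), 18 wide (y), 26 high, carried over the sieve's centre by a bridge from the middles of its x ends; pinch it across y from above. It lies 86 mm above the underside of the feet. Sieve: open metal basket 119 (x) by 120 (y) mm, wall tops 41 mm above the underside of its feet, 0.4 to 0.55 kg loaded. x along handle and slots, z up.
- sieve_floor (a point): centre of the sieve floor's upper face, 10 mm above the feet's underside; same axes. Two flat lands 20 mm wide along x (at y -22, +22 mm), three open slots 24 mm wide (y -44, 0, +44). Lands are slippery (friction about 0.14): parts stay put when carried gently and level, slide and drop through when shaken briskly along y (strokes about 50 mm, 0.2 to 0.3 s each).
- spacer0_center (a point): a small brass spacer, a plain round disc 14 mm in diameter and 8 mm high with a dark dot on top, 12 g; the point is its centre. At the start it lies flat on a land of the sieve floor. All four spacers are alike.
- spacer1_center (a point): a small brass spacer, a plain round disc 14 mm in diameter and 8 mm high with a dark dot on top, 12 g; the point is its centre. At the start it lies flat on a land of the sieve floor. All four spacers are alike.
- spacer2_center (a point): a small brass spacer, a plain round disc 14 mm in diameter and 8 mm high with a dark dot on top, 12 g; the point is its centre. At the start it lies flat on a land of the sieve floor. All four spacers are alike.
- spacer3_center (a point): a small brass spacer, a plain round disc 14 mm in diameter and 8 mm high with a dark dot on top, 12 g; the point is its centre. At the start it lies flat on a land of the sieve floor. All four spacers are alike.
- knob0_center (a point): a large black plastic knob, a plain cylinder 32 mm in diameter and 26 mm high with a white tick on top, 26 g, too big in every direction for the slots; the point is its centre. At the start it stands on a land of the sieve floor. Both knobs are alike.
- knob1_center (a point): a large black plastic knob, a plain cylinder 32 mm in diameter and 26 mm high with a white tick on top, 26 g, too big in every direction for the slots; the point is its centre. At the start it stands on a land of the sieve floor. Both knobs are alike.
- tray: grey plastic developing tray, open-topped, fixed, 240 mm (x) by 320 mm (y) outside, 50 mm high, walls and floor 5 mm thick, with an outward lip 12 mm wide at the rim; origin at the centre of its underside, on the bench; z up.
- mat: black rubber mat, fixed, 180 mm square and 6 mm thick; origin at the centre of its underside, on the bench. The sieve ends here. It lies on one side of the tray and the sieve starts on the bench on the other; which is which varies.
- bottle: amber bottle with black cap, bystander, 66 mm in diameter, 150 mm high, beyond the tray; origin at the centre of its underside
- beaker: clear plastic cup, bystander, 72 mm in diameter, 100 mm high, beyond the tray; origin at the centre of its underside
- timer: black darkroom timer, bystander, 50 by 100 by 70 mm high, beyond the tray to the left; origin at the centre of its underside
Mind the look-alikes: they are no part of the job. Leave any orange or turquoise look-alike of the part that bears knob1_center alone.

How it is judged:
By the outcome, as a careful person would: the job done as asked, in the order asked, and still so for the second after the job is handed in, with the robot touching nothing.
It also fails if it takes over 54 s, if anything falls off the work surface, if the arm or the gripper's body presses on something with over 40 N, if the wrist force passes 120 N, or if a joint passes its speed limit or range.

## Working session

There is one attempt and no reset: what is moved stays moved. The work goes in short steps, each a Python script; the robot and the scene stay as the last script left them, time stands still between calls to the robot, and variables do not carry over. Pictures are saved under pics/ and viewed, and the job is handed in when it is done.

```bash
mkdir -p pics; cat > h.py <<'E'
import numpy as np, cv2
from cell import env,kin,camera,calibration,job
def cal(n):
    c=calibration(n);R=cv2.Rodrigues(np.array(c["rvec"],float))[0];t=np.array(c["tvec"],float).ravel()
    K=np.array([[c["fx"],0,c["cx"]],[0,c["fy"],c["cy"]],[0,0,1.]]);d=np.array([c["k1"],0,0,0,0.])
    return K,d,R,t
def ray(C,px):
    K,d,R,t=C
    u=cv2.undistortPoints(np.array(px,float).reshape(-1,1,2),K,d).reshape(-1,2)
    D=np.c_[u,np.ones(len(u))]@R
    return -R.T@t,D
def onplane(C,px,z):
    o,D=ray(C,px); return o+D*((z-o[2])/D[:,2])[:,None]
def proj(C,P):
    K,d,R,t=C
    return cv2.projectPoints(np.array(P,float).reshape(-1,3),cv2.Rodrigues(R)[0],t,K,d)[0].reshape(-1,2)
E
python3 - <<'E'
from h import *
s=env.get_state();print(s["time"],s["tcp_pos"],s["orientation"],s["opening"],env.nose_length)
for n in("side","top","wrist"):
    C=cal(n);p,d=camera(n);cv2.imwrite(f"pics/{n}0.png",p);np.savez(f"{n}0.npz",p=p,d=d,K=C[0],dd=C[1],R=C[2],t=C[3]);print(n,-C[2].T@C[3],C[2][2])
E
```

```text
0.0 [0.18823712 0.64773086 0.30290064] [-6.30849869e-05  1.40933009e-01  9.90018686e-01 -9.40676418e-04] 0.08571769878889937 0.0726
side [0.34764981 0.75866768 0.92343795] [ 0.18909152 -0.65913595 -0.72786276]
top [0.45750316 0.00655855 0.99175195] [ 0.09576012 -0.0058179  -0.99538744]
wrist [0.11346259 0.66896399 0.37304991] [ 0.28899913 -0.08525485 -0.95352562]
```

View pics/top0.png

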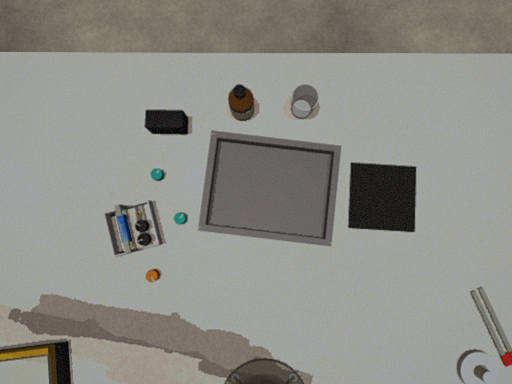

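View pics/side0.png

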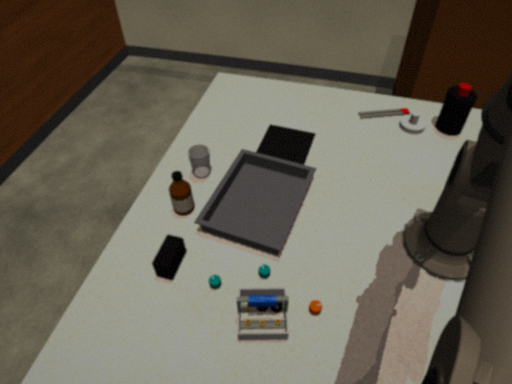

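View pics/wrist0.png

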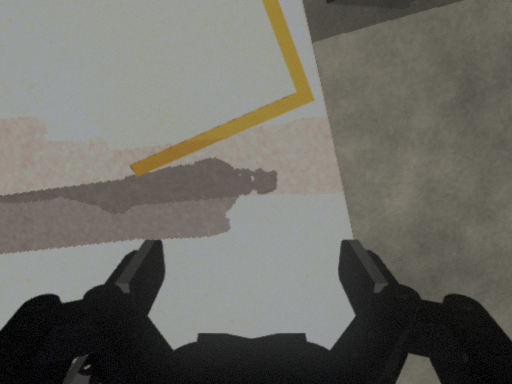

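```bash
python3 - <<'E'
import cv2,numpy as np
a=cv2.imread("pics/top0.png")[190:270,90:200];b=cv2.imread("pics/side0.png")[275:355,220:330]
o=np.hstack([cv2.resize(x,None,fx=3.6,fy=3.6,interpolation=cv2.INTER_CUBIC) for x in(a,b)])
cv2.imwrite("pics/crop0.png",np.clip(o.astype(float)*1.3,0,255).astype(np.uint8))
E
```

```text
(no output)
```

View pics/crop0.png

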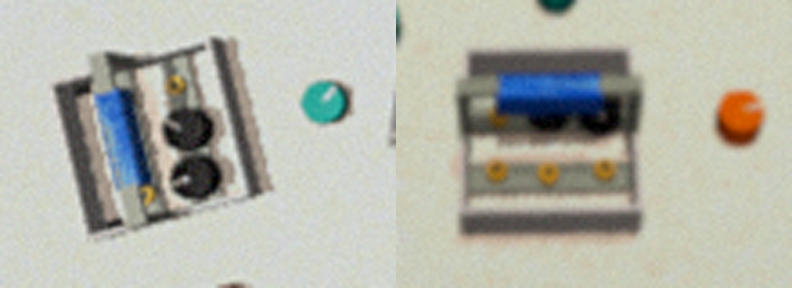

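Candidates (top view): the sieve with the blue handle is at (135,228) with handle at (123,228), and it is the only one. The black knobs inside it are at (142,226) and (144,239). The look-alikes are turquoise at (157,174) and (181,218), and orange at (152,275), all outside the sieve. The crop confirms this: three spacers on the left land, one on the right land beside both black knobs.

```bash
cat > meas.py <<'E'
from h import *
def load(n):
    z=np.load(n+"0.npz");return z["p"],z["d"],(z["K"],z["dd"],z["R"],z["t"])
def blue(p):
    h=cv2.cvtColor(p,cv2.COLOR_BGR2HSV);m=cv2.inRange(h,(102,130,50),(130,255,255))
    n,l,s,c=cv2.connectedComponentsWithStats(m);i=1+np.argmax(s[1:,4]);return (l==i),c[i],s[i]
E
python3 - <<'E'
from meas import *
O=[];Ds=[]
for n in("top","side"):
    p,d,C=load(n);m,c,s=blue(p);print(n,c,s)
    ys,xs=np.nonzero(m);P=onplane(C,np.c_[xs,ys],0.097)[:,:2]
    r=cv2.minAreaRect((P*1000).astype(np.float32));print(r)
    w,v=np.linalg.eigh(np.cov(P.T));ax=v[:,1];print("axis deg",np.degrees(np.arctan2(ax[1],ax[0])),P.mean(0))
    o,D=ray(C,c);O.append(o);Ds.append(D[0]/np.linalg.norm(D[0]))
    # depth points
    K,dd,R,t=C
    dz=d[m];ok=dz>0
    u=cv2.undistortPoints(np.c_[xs,ys].astype(float).reshape(-1,1,2),K,dd).reshape(-1,2)
    X=((np.c_[u,np.ones(len(u))]*dz[:,None])[ok]-t)@R;print("depth med",np.median(X,0),X.min(0),X.max(0))
A=sum(np.eye(3)-np.outer(a,a) for a in Ds);b=sum((np.eye(3)-np.outer(a,a))@o for a,o in zip(Ds,O));print("tri",np.linalg.solve(A,b))
p,d,C=load("top")
# mat, tray
g=p.max(2)
for nm,m,z in(("mat",(g<40),0.006),("tray",(g>60)&(g<110)&(p.max(2).astype(int)-p.min(2)<25),0.05)):
    m=cv2.morphologyEx(m.astype(np.uint8),cv2.MORPH_OPEN,np.ones((3,3)))
    n,l,s,c=cv2.connectedComponentsWithStats(m)
    for i in range(1,n):
        if s[i,4]>1500:
            cs=cv2.findContours((l==i).astype(np.uint8),cv2.RETR_EXTERNAL,cv2.CHAIN_APPROX_NONE)[0][0].reshape(-1,2)
            print(nm,s[i],cv2.minAreaRect((onplane(C,cs,z)[:,:2]*1000).astype(np.float32)))
# basket top depth
E
```

```text
top [124.15028902 226.76300578] [117 215  15  26 173]
((452.84228515625, 339.28985595703125), (64.43667602539062, 20.49264907836914), 20.411083221435547)
axis deg -159.2593184496355 [0.45550179 0.34095908]
depth med [0.45731619 0.34121112 0.0981001 ] [0.42307826 0.32844924 0.07960171] [0.48407683 0.35887266 0.10256657]
side [262.31879195 300.31543624] [248 295  30  12 298]
((453.2105712890625, 348.8120422363281), (66.79716491699219, 27.71401023864746), 14.963491439819336)
axis deg -163.65051223130632 [0.45364449 0.34856639]
depth med [0.45384272 0.34827674 0.09852028] [0.41990466 0.32904579 0.07616723] [0.48573132 0.36255717 0.10336851]
tri [0.45511587 0.34422135 0.08809148]
mat [ 349  164   66   67 3842] ((536.803955078125, -319.7729187011719), (174.39862060546875, 172.55274963378906), 86.45289611816406)
tray [   0    0   41   52 1523] ((995.3782958984375, 657.721435546875), (149.93971252441406, 106.41881561279297), 3.8368356227874756)
tray [ 303    3   72   50 1836] ((993.1280517578125, -200.13267517089844), (139.13232421875, 191.7673797607422), 0.15733087062835693)
tray [  205   132   135   113 10068] ((557.816162109375, -15.136306762695312), (340.8402099609375, 260.1518859863281), 83.09809112548828)
```

```bash
cat >> h.py <<'E'
from scipy.spatial.transform import Rotation as Rn
def quat(psi):
    c,s=np.cos(psi),np.sin(psi)
    q=Rn.from_matrix(np.array([[-c,-s,0],[-s,c,0],[0,0,-1.]])).as_quat();return np.array([q[3],q[0],q[1],q[2]])
E
python3 - <<'E'
from h import *
q=quat(np.radians(18));print(kin.inverse_kinematics([.455,.343,.30],q))
env.reach([.455,.343,.30],q)
s=env.get_state();print(s["time"],s["qpos"],s["force"])
C=cal("wrist");p,d=camera("wrist");cv2.imwrite("pics/wrist1.png",p);np.savez("wrist0.npz",p=p,d=d,K=C[0],dd=C[1],R=C[2],t=C[3])
E
```

```text
[-0.7895344   0.30810992  0.04216197  1.81887322 -0.01504839  1.0149171
  1.1435412 ]
1.65 [-0.79054158  0.30839381  0.04096038  1.81836047 -0.01536527  1.01485343
  1.14288956] [-0.55476837  0.31463033 -0.10546425]
```

View pics/wrist1.png

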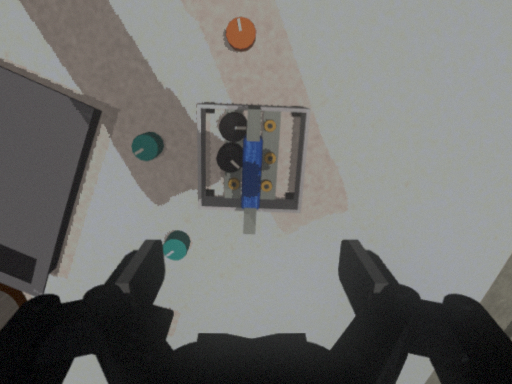

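The wrist view shows the sieve centred at (252,158) with the handle near (253,173). The black knobs are at (233,125) and (230,156), and the four spacers at (270,126), (271,158), (266,186) and (233,184). I'll refine the handle pose next.

```bash
python3 - <<'E'
from meas import *
p,d,C=load("wrist");m,c,s=blue(p);print(c,s)
ys,xs=np.nonzero(m)
K,dd,R,t=C
P=onplane(C,np.c_[xs,ys],0.099)[:,:2]
r=cv2.minAreaRect((P*1000).astype(np.float32));print(r)
w,v=np.linalg.eigh(np.cov(P.T));ax=v[:,1];print(np.degrees(np.arctan2(ax[1],ax[0])),P.mean(0))
ok=(d[m]>0);u=cv2.undistortPoints(np.c_[xs,ys].astype(float).reshape(-1,1,2),K,dd).reshape(-1,2)
X=((np.c_[u,np.ones(len(u))]*d[m][:,None])[ok]-t)@R
print(np.median(X,0),np.percentile(X[:,2],[5,50,95]))
T=X[X[:,2]>0.093]; r=cv2.minAreaRect((T[:,:2]*1000).astype(np.float32));print("top pts",r,T.mean(0))
# wall tops: depth pts z 0.035..0.047 near the sieve
yy,xx=np.mgrid[90:230,185:325];u=cv2.undistortPoints(np.c_[xx.ravel(),yy.ravel()].astype(float).reshape(-1,1,2),K,dd).reshape(-1,2)
dz=d[90:230,185:325].ravel();Y=((np.c_[u,np.ones(len(u))]*dz[:,None])[dz>0]-t)@R
W=Y[(Y[:,2]>0.034)&(Y[:,2]<0.048)];r=cv2.minAreaRect((W[:,:2]*1000).astype(np.float32));print("walls",r,len(W))
# wall corners on plane z=.041
c=np.array([[197,104],[309,106],[299,211],[199,207]]);print(onplane(C,c,0.041))
cs=onplane(C,c,0.041)[:,:2];print(cv2.minAreaRect((cs*1000).astype(np.float32)))
# tray inner rim etc depth-check for bench
print(np.median(Y[:,2]))
E
```

```text
[251.28131868 170.48241758] [242 139  20  69 910]
((452.0895080566406, 343.69354248046875), (65.2842788696289, 16.664306640625), 16.460216522216797)
-164.29659503195347 [0.44898182 0.34247182]
[0.44453915 0.34265286 0.09882408] [0.0976281  0.09882408 0.09998745]
top pts ((452.1023864746094, 343.725830078125), (65.42312622070312, 16.789318084716797), 16.445480346679688) [0.44902097 0.34247982 0.09881705]
walls ((452.9076843261719, 343.9429016113281), (119.32833099365234, 120.58564758300781), 15.599205017089844) 2985
[[0.41206513 0.27043173 0.041     ]
 [0.37742318 0.38327993 0.041     ]
 [0.4924507  0.41542151 0.041     ]
 [0.52378886 0.30294034 0.041     ]]
((450.81585693359375, 342.5236511230469), (119.43368530273438, 118.00768280029297), 15.611698150634766)
0.0009771516917998404
```

```bash
python3 - <<'E'
from h import *
q=quat(np.radians(15.9));x,y=.4525,.3438
env.movel([x,y,.22],velocity=.15,rot=q)
print(env.movel([x,y,.141],velocity=.08,stop_force=8))
s=env.get_state();print(s["time"],s["tcp_pos"],s["force"])
if s["tcp_pos"][2]<.143:
    env.grip(0.012,f_grip=80);s=env.get_state();print("grip",s["opening"],s["force"],s["torque"])
C=cal("wrist");p,d=camera("wrist");cv2.imwrite("pics/wrist2.png",p);print(env.get_state()["time"])
E
```

```text
False
3.5167 [0.45280109 0.3440646  0.14151502] [ 0.17587631 -0.04337387  0.01224214]
grip 0.01693698269670059 [-0.81399961 -1.06372004  3.41047857] [-0.20570994  0.09331067 -0.05403563]
4.2
```

View pics/wrist2.png

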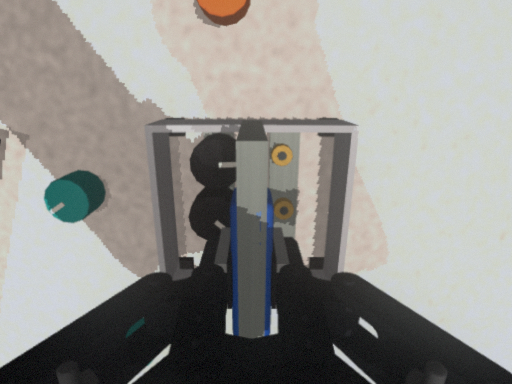

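The handle is pinched at about (250,260), centred between the pads, with the parts undisturbed. Next I lift slowly and carry it to the tray.

```bash
python3 - <<'E'
from h import *
s=env.get_state();x,y,z=s["tcp_pos"]
env.movel([x,y,.16],velocity=.04)
s=env.get_state();print(s["time"],s["opening"],s["force"],s["torque"])
env.movel([x,y,.225],velocity=.07)
env.movel([.558,-.015,.225],velocity=.12,rot=quat(np.radians(-6.9)))
s=env.get_state();print(s["time"],s["tcp_pos"],s["opening"],s["force"],s["torque"],s["qpos"])
p,d=camera("top");cv2.imwrite("pics/top3.png",p)
p,d=camera("wrist");cv2.imwrite("pics/wrist3.png",p)
E
python3 -c "
import cv2,numpy as np
a=cv2.imread('pics/top3.png')[110:270,180:440];b=cv2.imread('pics/wrist3.png')
cv2.imwrite('pics/c3.png',np.vstack([cv2.resize(a,(488,300)),cv2.resize(b,(488,300),interpolation=cv2.INTER_AREA)]))"
```

```text
4.825 0.016938467784714743 [ 1.15551699 -0.07001623 -5.04595703] [-0.00955572  0.00174234 -0.02372868]
9.1667 [ 0.55795923 -0.01462001  0.22501122] 0.016677394201155986 [-0.02103244  0.75008125 -4.58350547] [ 0.05661803  0.01488026 -0.00095577] [-0.27885837  0.382099    0.24254855  1.92698844 -0.12013105  0.84625914
  1.4776325 ]
```

View pics/c3.png

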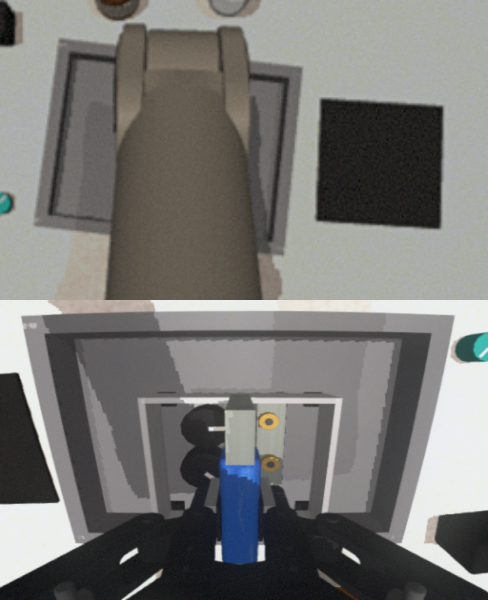

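The sieve is level over the tray, with the walls square to the tray sides and the knobs and spacers where they were. I'll lower it a little and shake.

```bash
cat > shake.py <<'E'
from h import *
import sys
n=int(sys.argv[1]);v=float(sys.argv[2]);tag=sys.argv[3]
ps=np.radians(-6.9);c=np.array([.556,-.015,.207]);u=np.array([-np.sin(ps),np.cos(ps),0])
env.movel(c,velocity=.05)
t0=env.get_state()["time"];mv=0
for i in range(n):
    env.movel(c+u*(.026 if i%2==0 else -.026),velocity=v)
    if i==0:t0=env.get_state()["time"]
print("per stroke",(env.get_state()["time"]-t0)/max(n-1,1))
env.movel(c,velocity=.1)
env.dwell(.3)
s=env.get_state();print(s["time"],s["tcp_pos"],s["opening"],s["force"],s["torque"])
p,d=camera("wrist");cv2.imwrite(f"pics/wrist_{tag}.png",p)
p2,d=camera("side");cv2.imwrite(f"pics/side_{tag}.png",p2)
cv2.imwrite(f"pics/c_{tag}.png",np.vstack([cv2.resize(p2[130:270,170:340],(340,280),interpolation=cv2.INTER_CUBIC),cv2.resize(p,(340,255),interpolation=cv2.INTER_AREA)]))
E
python3 shake.py 10 0.2 s1
```

```text
per stroke 0.40833333333333344
14.4417 [ 0.55593616 -0.01557813  0.20701139] 0.016832157474918726 [ 0.42748578  0.51789008 -4.93682484] [ 0.03621562  0.01920035 -0.02070716]
```

View pics/wrist_s1.png

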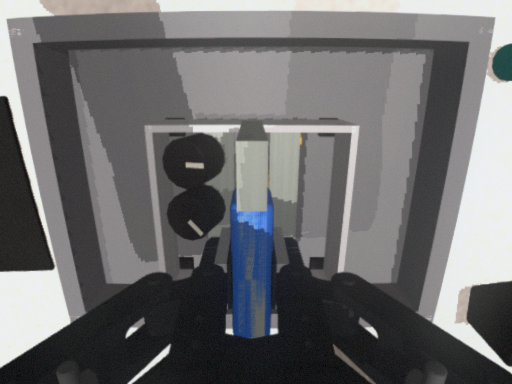

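View pics/side_s1.png

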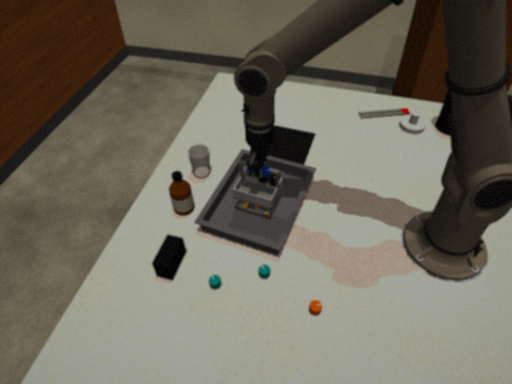

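The wrist view shows both knobs still in the sieve, at (194,160) and (196,212). The visible land is bare, and a spacer edge shows through a slot at (301,140). The fourth spacer could be hidden under the gripper, so I'll shake some more to be sure and then look into the tray.

```bash
python3 shake.py 10 0.24 s2; python3 -c "
import cv2
p=cv2.imread('pics/side_s2.png')[140:260,190:330];cv2.imwrite('pics/c_s2.png',cv2.resize(p,None,fx=5,fy=5,interpolation=cv2.INTER_CUBIC))"
```

```text
per stroke 0.36666666666666675
19.0583 [ 0.55590319 -0.01559284  0.20700173] 0.017222521335876834 [-0.86230153  0.45267264 -4.84537641] [-0.02887559  0.0359913  -0.02109042]
```

View pics/c_s2.png

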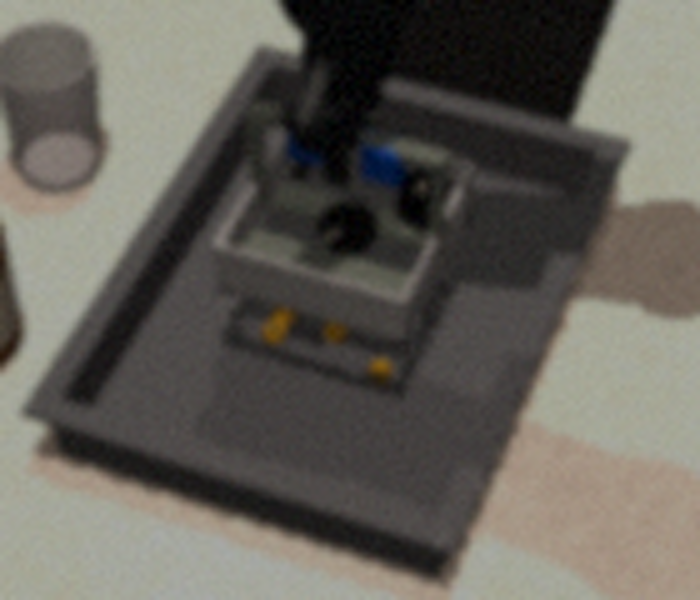

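View pics/wrist_s2.png

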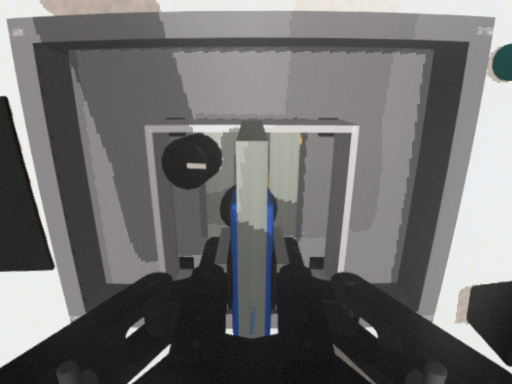

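```bash
python3 - <<'E'
from h import *
env.movel([.548,-.085,.215],velocity=.07)
env.dwell(.1)
print(env.get_state()["time"])
C=cal("side");p,d=camera("side")
cv2.imwrite('pics/c4.png',cv2.resize(p[140:260,190:330],None,fx=5,fy=5,interpolation=cv2.INTER_CUBIC))
cv2.imwrite("pics/side4.png",p)
h=cv2.cvtColor(p,cv2.COLOR_BGR2HSV);m=cv2.inRange(h,(13,140,60),(30,255,255));m[:150]=0;m[260:]=0;m[:,:200]=0;m[:,320:]=0
n,l,s,c=cv2.connectedComponentsWithStats(m)
for i in range(1,n):
    if s[i,4]>3: print(s[i],c[i],onplane(C,c[i],.011))
p,d=camera("wrist");cv2.imwrite("pics/wrist4.png",p)
E
```

```text
20.425
[243 201   6   8  30] [245.4        204.56666667] [[0.5970232  0.00674104 0.011     ]]
[255 204   4   4  16] [256.5 205.5] [[0.56265112 0.00167651 0.011     ]]
[264 212   4   4  12] [265.66666667 213.25      ] [[0.52750075 0.02464121 0.011     ]]
```

View pics/c4.png

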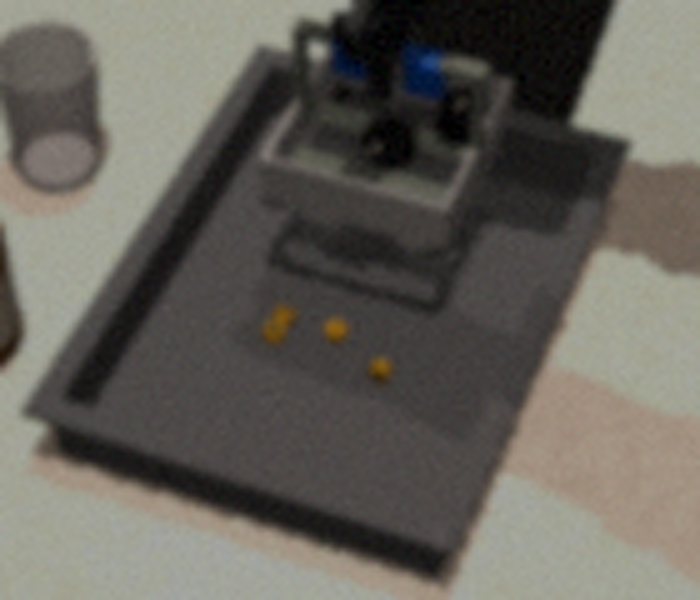

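View pics/wrist4.png

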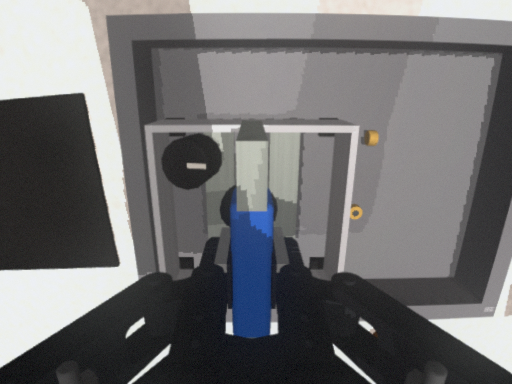

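Four spacers lie in the tray: a touching pair at crop (280,325), then (335,328) and (380,368). Both knobs are in the sieve at (192,162) and (248,207), and the lands are bare. Next I carry it to the mat.

```bash
python3 - <<'E'
from h import *
env.movel([.548,-.085,.235],velocity=.06)
env.movel([.537,-.320,.235],velocity=.11,rot=quat(np.radians(-3.5)))
s=env.get_state();print(s["time"],s["tcp_pos"],s["opening"],s["force"])
C=cal("wrist");p,d=camera("wrist");cv2.imwrite("pics/wrist5.png",p)
m=((p.max(2)<45)).astype(np.uint8);m[250:]=0
cv2.imwrite("pics/m5.png",m*255)
# depth-based mat check: predicted corners
ps=np.radians(-3.5);R=np.array([[np.cos(ps),-np.sin(ps)],[np.sin(ps),np.cos(ps)]])
cor=np.array([[1,1],[1,-1],[-1,-1],[-1,1]])*.09@R.T+[.537,-.320]
px=proj(C,np.c_[cor,np.full(4,.006)]);print(px)
cv2.polylines(p,[px.astype(np.int32)],True,(0,0,255),1);cv2.imwrite("pics/wrist5o.png",p)
E
```

```text
23.3 [ 0.53720565 -0.31938787  0.2350175 ] 0.016590188457289122 [-0.03697809  0.18170585 -3.46243408]
[[331.9134766  247.60695122]
 [169.89686674 247.60287017]
 [154.94535464  76.12724466]
 [346.90623292  76.22045532]]
```

View pics/wrist5o.png

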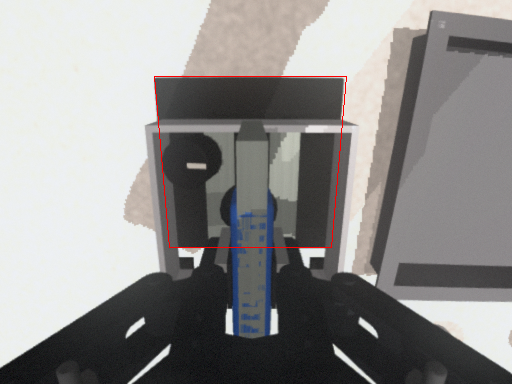

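The mat outline agrees with the prediction to within about 2 mm (left edge at column 156, right at 342, near edge at row 78). I'll lower gently with a force stop.

```bash
python3 - <<'E'
from h import *
x,y=.5375,-.3210
env.movel([x,y,.165],velocity=.06)
r=env.movel([x,y,.1465],velocity=.015,stop_force=2.5)
s=env.get_state();print(r,s["time"],s["tcp_pos"],s["force"])
E
```

```text
True 25.75 [ 0.53745337 -0.32097789  0.14734101] [-0.59143245 -0.11391441  5.73451626]
```

```bash
python3 - <<'E'
from h import *
env.grip(.03,f_grip=20);env.grip(.085)
s=env.get_state();print(s["time"],s["opening"],s["force"])
x,y=s["tcp_pos"][:2]
env.movel([x,y,.16],velocity=.05);env.movel([x,y,.30],velocity=.12)
C=cal("wrist");p,d=camera("wrist");cv2.imwrite("pics/wrist6.png",p);np.savez("wrist0.npz",p=p,d=d,K=C[0],dd=C[1],R=C[2],t=C[3])
p,d=camera("side");cv2.imwrite("pics/side6.png",p)
print(env.get_state()["time"],env.get_state()["force"])
from meas import *
p,d,C=load("wrist");K,dd,R,t=C
a,b,c0,c1=70,250,140,370
yy,xx=np.mgrid[a:b,c0:c1];u=cv2.undistortPoints(np.c_[xx.ravel(),yy.ravel()].astype(float).reshape(-1,1,2),K,dd).reshape(-1,2)
dz=d[a:b,c0:c1].ravel();Y=((np.c_[u,np.ones(len(u))]*dz[:,None])[dz>0]-t)@R
W=Y[(Y[:,2]>0.041)&(Y[:,2]<0.053)];W=W[(abs(W[:,0]-.5375)<.07)&(abs(W[:,1]+.321)<.07)];print("walls",cv2.minAreaRect((W[:,:2]*1000).astype(np.float32)))
for sx in(-1,1):
    for sy in (-1,1):
        q=W[(sx*(W[:,0]-.5375)>.0)&(sy*(W[:,1]+.321)>0)];print(sx,sy,np.median(q[:,2]).round(4))
M=Y[(Y[:,2]>0.003)&(Y[:,2]<0.0095)];print("mat depth",M[:,:2].min(0),M[:,:2].max(0))
E
```

```text
26.6167 0.0849963272512555 [ 0.62792942 -0.09534258 -0.60534502]
28.4667 [0.31002967 0.5142864  0.17995018]
walls ((537.3985595703125, -320.9773864746094), (120.61476135253906, 118.4740219116211), 86.45929718017578)
-1 -1 0.0459
-1 1 0.047
1 -1 0.0466
1 1 0.0465
mat depth [ 0.44271822 -0.41722437] [ 0.65699485 -0.17454808]
```

View pics/wrist6.png

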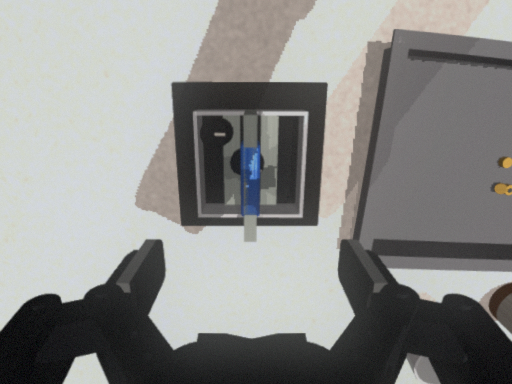

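View pics/side6.png

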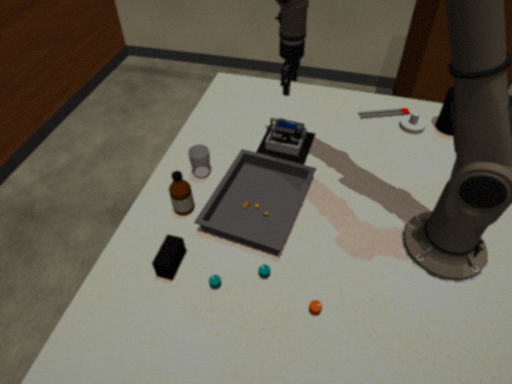

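```bash
python3 - <<'E'
from h import *
env.movel([.54,-.03,.33],velocity=.2)
p,d=camera("wrist");cv2.imwrite("pics/wrist7.png",p);print(env.get_state()["time"])
E
```

```text
30.125
```

View pics/wrist7.png

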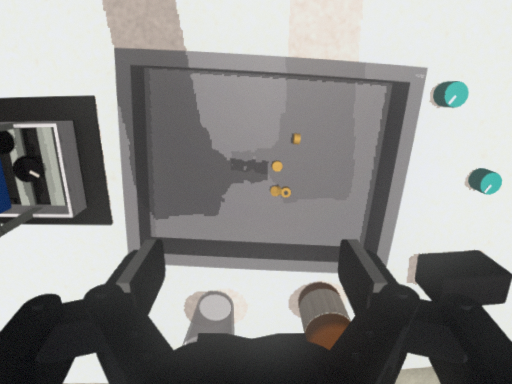

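The tray holds four spacers, at (297,139), (277,166), (274,190) and (285,192). Both knobs are in the sieve on the mat at (5,140) and (30,168). The bystanders are undisturbed, so I'm handing in.

```bash
python3 -c "
from h import *
job.job_done();print(env.get_state()['time'])"
```

```text
the job is handed in; nothing more can be done
the job is handed in; nothing more can be done
```

The job is done and handed in, after about 30 s of the 54 s allowed. I gripped the sieve by its blue handle and carried it level over the tray. It took 20 side-to-side strokes of about 52 mm to drop the spacers, and then I set it down on the mat with a light force stop.

**Spacers:** the last wrist picture shows all four in the tray, two of them touching.

**Knobs:** both black knobs are still in the sieve. One has moved to stand over the middle slot.

**Sieve:** it stands upright, with its wall tops level to about 1 mm. It sits within about 2 mm of the measured mat centre.

**Bystanders:** the bottle, beaker, timer and the coloured look-alikes appear untouched in the final side and wrist pictures. I judged this by eye and did not measure it.

**Disagreements:** the strokes took 0.37 to 0.41 s each including settling, slower than the suggested 0.2 to 0.3 s. The mat position from the wrist camera differed from the top camera by about 2 mm, so I moved the set-down point by about 1 mm.

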